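# Move charged battery packs to the analyser in the same order

### The job

The four radio battery packs in the row of chargers are charged; move each one to the battery analyser for its capacity test, one pack per bay, in the same left-to-right order as they stand in the chargers now, so that the results line up with the job sheet. Keep the packs upright and set each one down square on the floor of its bay; do not drop or tip any.

Things in the scene. Friction and masses are not known exactly. Their poses are not given: they have to be found in the camera images.
- pack_slim: The slim battery pack, the thinnest: 20 (x) by 46 (y) by 88 tall mm, a plain black block with a small grey latch on its top, 110 to 156 g; it stands upright and loose in one of the chargers. Origin: centre of its underside; z up its height, x through its thickness, y across its width.
- pack_thick: The thick battery pack, the fattest and shortest: 32 (x) by 46 (y) by 84 tall mm, a plain black block with a small grey latch on its top, 178 to 252 g; it stands upright and loose in one of the chargers. Origin: centre of its underside; z up its height, x through its thickness, y across its width.
- pack_tall: The tall battery pack, the tallest: 24 (x) by 46 (y) by 110 tall mm, a plain black block with a small grey latch on its top, 187 to 264 g; it stands upright and loose in one of the chargers. Origin: centre of its underside; z up its height, x through its thickness, y across its width.
- pack_narrow: The narrow battery pack, the narrowest: 24 (x) by 32 (y) by 96 tall mm, a plain black block with a small grey latch on its top, 102 to 144 g; it stands upright and loose in one of the chargers. Origin: centre of its underside; z up its height, x through its thickness, y across its width.
- charger_slim: Grey single-unit charger (fixed), the one in which the slim pack stands at the start; all four chargers are alike: 66 mm wide (y), pocket 42 mm (x) by 56 mm (y) inside. Origin: underside, below the centre of the pocket; pocket floor 18 mm and rim of the pocket walls 40 mm above it. x points away from the robot's side, y to the left along the row.
- charger_thick: Grey single-unit charger (fixed), the one in which the thick pack stands at the start; all four chargers are alike: 66 mm wide (y), pocket 42 mm (x) by 56 mm (y) inside. Origin: underside, below the centre of the pocket; pocket floor 18 mm and rim of the pocket walls 40 mm above it. x points away from the robot's side, y to the left along the row.
- charger_tall: Grey single-unit charger (fixed), the one in which the tall pack stands at the start; all four chargers are alike: 66 mm wide (y), pocket 42 mm (x) by 56 mm (y) inside. Origin: underside, below the centre of the pocket; pocket floor 18 mm and rim of the pocket walls 40 mm above it. x points away from the robot's side, y to the left along the row.
- charger_narrow: Grey single-unit charger (fixed), the one in which the narrow pack stands at the start; all four chargers are alike: 66 mm wide (y), pocket 42 mm (x) by 56 mm (y) inside. Origin: underside, below the centre of the pocket; pocket floor 18 mm and rim of the pocket walls 40 mm above it. x points away from the robot's side, y to the left along the row.
- tray: Fixed aluminium tray, 300 (y) by 112 (x) by 8 mm thick, with a grey power bar 34 mm high along its rear edge (x 41 to 63 mm). The four chargers stand on it at x = 0, y = +108, +36, -36, -108 mm, left to right as seen from the robot. Origin: on the bench under the middle of the row; x away from the robot, y to the left. Left or right of the analyser, turned up to 0.2 rad.
- analyser: Fixed white battery analyser, 300 mm long (y). Four alike black-walled bays at x = 0, y = +108, +36, -36, -108 mm, left to right seen from the robot; each 46 (x) by 62 (y) mm inside, floor 42, wall tops 64 mm above the bench. Sloping key panel in front (x -31 to -120 mm, under 65 mm high). Origin: on the bench under the middle bays; x away from the robot, y left; yaw up to 0.2 rad.
There are look-alikes about, which are no part of the job. Leave any blue or orange look-alike of the pack_slim alone.

How it is judged:
By the outcome, as a careful person would: the job done as asked, in the order asked, and still so for the second after the job is handed in, with the robot touching nothing.
It also fails if it takes over 109 s, if anything falls off the work surface, if the arm or the gripper's body presses on something with over 40 N, if the wrist force passes 120 N, or if a joint passes its speed limit or range.

### The arm

A 7-joint arm with a two-finger parallel gripper is mounted at the origin on the work surface. World frame = base frame: x ahead of the robot, y to its left, z up, the work surface at z = 0. Lengths are in m, angles in rad, forces in N, time in s.
With the tool pointing down it reaches from about 0.4 to 0.875 m from the base axis. Payload 19.3 kg.
Tool frame: the origin (TCP) lies at the very end of the fingers, on their centre line; the grasp point (between the pads) lies 19 mm behind it; z points along the fingers, y is the line along which they close (so a half turn about z gives the same grasp; the last joint's range is limited). The gripper opens to 85 mm and grips with 20 to 120 N. Pads are 22 mm wide; open, the fingers measure 114 mm over their backs; the gripper's body (76 mm by 85 mm) begins 54 mm behind the grasp point. The pads swing forward as they close: fully open they stand 13 mm farther back than shut.
Start: joints at [-1.172, 0.521, -0.036, 1.599, 0.021, 1.021, -0.113], TCP at [0.282, 0.558, 0.231] pointing down, gripper open.
Joint ranges: [-2.91, 2.91], [-0.3, 2.13], [-1.5, 1.42], [0.17, 2.43], [-1.26, 4.41], [0.16, 1.93], [-2.52, 2.52]. Speed limits (rad/s): [1.89, 1.89, 2.39, 2.39, 3.01, 3.01, 3.01].

### API

Orientations are given as [roll, pitch, yaw] about the fixed x, y, z axes, in that order (R = Rz(yaw) Ry(pitch) Rx(roll)).
In Python, from workcell import bot gives the robot as it stands.
- The arm moves only by the tool servo_tool, never from a script. Its argument "plan" is a list of rows, each a list of 7 numbers: the finger opening in cm, from 0 to 8.54, then the shift along the tool's x, y, z in cm, then the turn, a rotation vector about the tool's x, y, z in degrees. In form: [[fingers, x, y, z, wx, wy, wz], ...]. A call has 1 to 10 rows; each row is the pose to reach, as a shift and turn from the pose commanded when the call began, along the tool's axes at that moment; what a row does not reach only later rows make up. A row lasts 1/10 s, in which the tool goes at most 50 mm and 8.59 degrees, less where a joint would pass 70% of its speed; a pose out of reach is approached as far as the arm can. A call with a gripper value outside its range is refused whole. The fingers move at their own pace and stop on an object; "force" is the grip in N (left out, the last holds). Time passes only in rows, so rows that repeat a pose let the fingers close. It gives the time, the measured TCP pose, the force, the opening and the grip force at its end, in the units of the state.
- bot.observe(): the state, without advancing time (a new reading comes with each control period).
- bot.grab_frame(name): name is "scene" or "top"; returns a dict with "frame" (420x560x3 uint8, blue, green, red), "mtx" (3x3 intrinsics, pixels), "R" (3x3) and "t" (3): a world point X has camera coordinates R X + t. Camera axes: x right, y down, z forward; pixel columns grow to the right and rows downward; lengths in m; the calibration is good to about 2 mm. A picture is of the moment at which its call begins. There is no depth.
- bot.job_done(): hands the job in; it is judged then, once.
The state is a dict: "clock": time; "qpos": joint angles; "qd": joint speeds; "joint_efforts": joint torques, N m; "position": TCP position; "tool_rot": TCP orientation; "force": force on the tool from outside, world axes, zero at the start; "moment": the same for the moment, N m; "grip_width": finger opening in m; "finger_force": force on a finger pad.
Only numpy, scipy, OpenCV 4.12 (cv2) and the standard library are available. Lean on these libraries where they do the work, as an engineer would, in place of code of your own. Each camera call takes 0.05 s, during which the arm holds its last target. There are 200 camera calls.

## Working session

There is one attempt and no reset: what is moved stays moved. The work goes in short steps, Python scripts to look and compute and a tool call to move; the robot and the scene stay as the last step left them, time stands still between calls to the robot, and variables do not carry over. Pictures are saved under pics/ and viewed, at most 14 in all, crops included, and the job is handed in when it is done.

Besides the shell and the picture viewer there is one more tool, called after "Call:" as name(argument=value, ...), one argument or row to a line, values as JSON. servo_tool: Moves the arm, as the interface text tells. Its arguments: {"type":"object","properties":{"plan":{"type":"array","items":{"type":"array","items":{"type":"number"}}},"force":{"type":"number"}},"required":["plan"]}

```bash
mkdir -p pics; ls; python3 - <<'E'
from workcell import bot
import cv2
print(bot.observe())
for n in("scene","top"):
    f=bot.grab_frame(n); cv2.imwrite(f"pics/{n}0.png",f["frame"]); print(n,f["mtx"].tolist(),f["R"].tolist(),f["t"].tolist())
E
```

```text
pics
{'clock': 0.0, 'qpos': array([-1.17221714,  0.52200453, -0.03633836,  1.59999625,  0.02121721,
        1.02109281, -0.11279557]), 'qd': array([ 0.0002729 , -0.0013355 ,  0.00078699, -0.00061171,  0.00028777,
       -0.00028803, -0.00189168]), 'joint_efforts': array([-4.96282773e-04, -9.27113056e+01,  1.97955854e+00, -3.69920647e+01,
        1.77525060e-02,  8.38729378e-03, -2.39742349e-05]), 'position': array([0.28225504, 0.55726441, 0.23073573]), 'tool_rot': array([-3.14048080e+00,  8.84575662e-05,  2.67282626e+00]), 'force': array([ 0.34091573,  0.17152538, -0.77124676]), 'moment': array([-0.02566232, -0.03365724, -0.00805218]), 'finger_force': 0.0, 'grip_width': 0.08501193294452222}
scene [[403.69339209342183, 0.0, 280.822512945977], [0.0, 403.69339209342183, 209.10004867216247], [0.0, 0.0, 1.0]] [[-0.0894967031168035, 0.9959281830288933, -0.010834868711265827], [0.8054500440731148, 0.06597222516843412, -0.5889803833821148], [-0.5858673626631202, -0.06143874799418568, -0.8080746955641335]] [0.05494121575615519, -0.3862321734539713, 1.2827048581390397]
top [[388.8923643275582, 0.0, 276.9854505163607], [0.0, 388.8923643275582, 214.93211560717498], [0.0, 0.0, 1.0]] [[-0.0023222362297295913, -0.9998970460820276, 0.014159959580769656], [-0.998390763816729, 0.0015159485830267116, -0.056688487590889125], [0.0566611855183255, -0.01426881692115077, -0.9982914959666481]] [-0.004831960702550508, 0.507878345597728, 0.8058154688836393]
```

View pics/scene0.png

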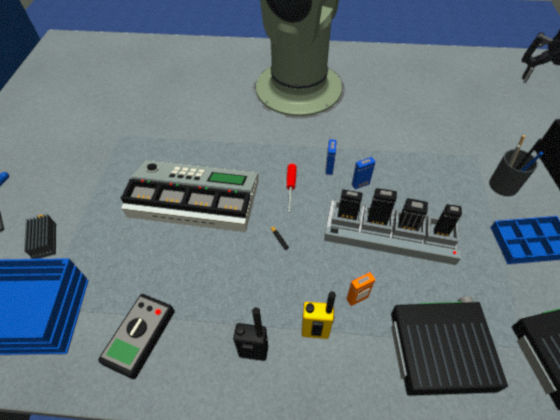

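View pics/top0.png

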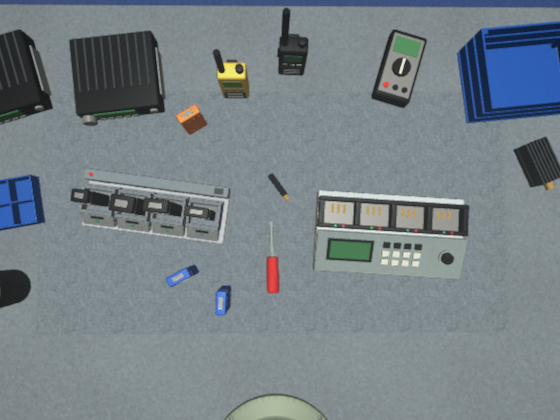

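Scene: analyser at (190,195), tray with four black packs at (350..450, 205..220). Blue look-alikes are at (331,157) and (363,173), with an orange one at (361,289). In the top view the tray is at (155,208) and the analyser at (392,235). Next I'll enlarge both.

```bash
python3 - <<'E'
import cv2
t=cv2.imread("pics/top0.png"); s=cv2.imread("pics/scene0.png")
def crop(im,u,v,w,h,k,n):
    c=cv2.resize(im[v:v+h,u:u+w],None,fx=k,fy=k,interpolation=cv2.INTER_CUBIC)
    c=cv2.convertScaleAbs(c,alpha=1.5,beta=20)
    for i in range(0,w,20): cv2.putText(c,str(u+i),(i*k,10),0,.35,(0,255,255)); cv2.line(c,(i*k,0),(i*k,h*k),(0,120,120),1)
    for i in range(0,h,20): cv2.putText(c,str(v+i),(0,i*k+10),0,.35,(0,255,255)); cv2.line(c,(0,i*k),(w*k,i*k),(0,120,120),1)
    cv2.imwrite(n,c)
crop(t,66,164,172,84,4,"pics/c1.png"); crop(s,320,170,150,100,5,"pics/c2.png"); crop(t,305,184,172,100,4,"pics/c3.png")
E
```

```text
(no output)
```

View pics/c1.png

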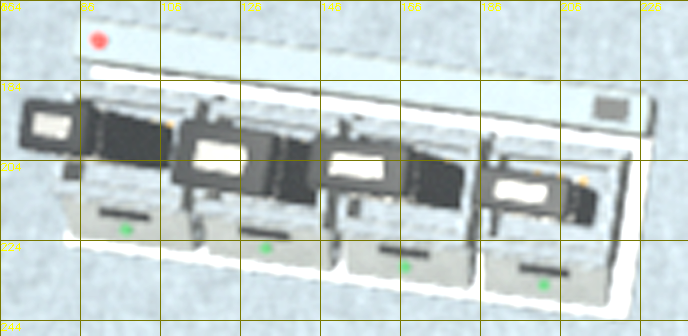

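View pics/c2.png

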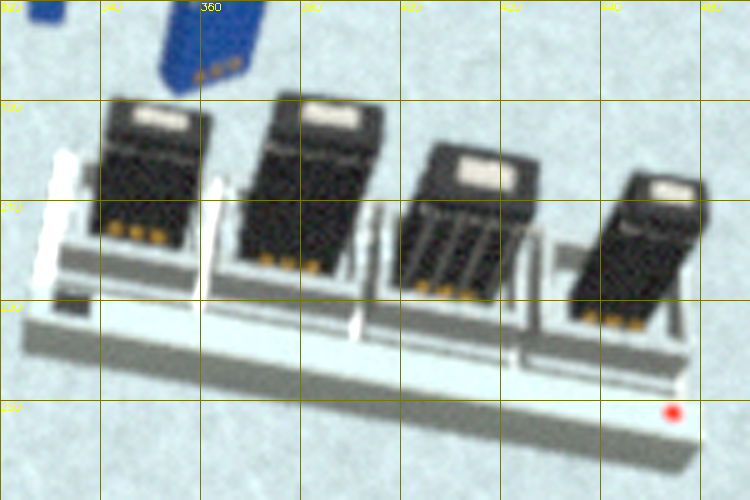

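View pics/c3.png

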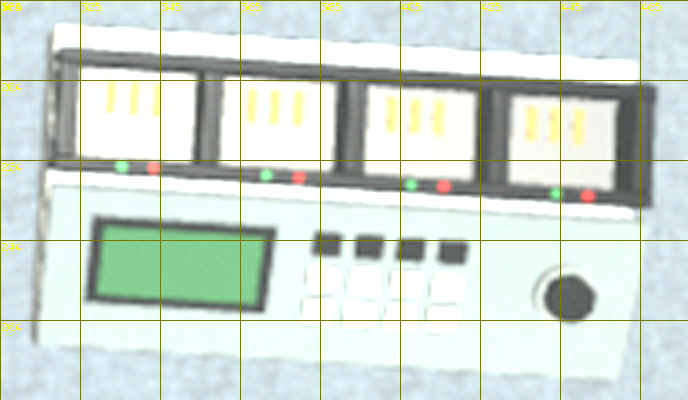

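Top view, left to right: packs A–D have latches at about (79,195), (121,203), (155,205) and (196,212). They look like narrow, then thick or tall, then slim. I'll triangulate the heights and fit the fixtures.

```bash
cat > h.py <<'E'
import numpy as np, cv2
from scipy.optimize import least_squares
CAM={"scene":(np.array([[403.69339,0,280.8225],[0,403.69339,209.10005],[0,0,1]]),np.array([[-0.0894967031168035,0.9959281830288933,-0.010834868711265827],[0.8054500440731148,0.06597222516843412,-0.5889803833821148],[-0.5858673626631202,-0.06143874799418568,-0.8080746955641335]]),np.array([0.05494121575615519,-0.3862321734539713,1.2827048581390397])),
"top":(np.array([[388.89236,0,276.98545],[0,388.89236,214.932116],[0,0,1]]),np.array([[-0.0023222362297295913,-0.9998970460820276,0.014159959580769656],[-0.998390763816729,0.0015159485830267116,-0.056688487590889125],[0.0566611855183255,-0.01426881692115077,-0.9982914959666481]]),np.array([-0.004831960702550508,0.507878345597728,0.8058154688836393]))}
def proj(n,X):
    K,R,t=CAM[n]; c=(K@(R@np.atleast_2d(X).T+t[:,None])); return (c[:2]/c[2]).T
def plane(n,p,z):
    K,R,t=CAM[n]; C=-R.T@t; d=R.T@np.linalg.inv(K)@np.array([*p,1]); return C+d*(z-C[2])/d[2]
def tri(pt,ps):
    P=[CAM[n][0]@np.c_[CAM[n][1],CAM[n][2]] for n in("top","scene")]
    X=cv2.triangulatePoints(*P,np.array(pt,float),np.array(ps,float)); return (X[:3]/X[3]).ravel()
def w(pose,loc):
    x,y,a=pose; l=np.atleast_2d(loc).astype(float); c,s=np.cos(a),np.sin(a)
    return np.c_[x+c*l[:,0]-s*l[:,1],y+s*l[:,0]+c*l[:,1],l[:,2]]
def fit(obs,x0): # obs: list (cam, local m, pixel)
    f=lambda p:np.concatenate([(proj(n,w(p,l))[0]-px) for n,l,px in obs])
    r=least_squares(f,x0,loss="soft_l1"); return r.x,f(r.x).reshape(-1,2)
c1=lambda x,y:np.array([66+x/4,164+y/4])
c2=lambda x,y:np.array([320+x/5,170+y/5])
c3=lambda x,y:np.array([305+x/4,184+y/4])
E
python3 - <<'E'
from h import *
np.set_printoptions(precision=4,suppress=True)
T=[(51,126),(220,157),(356,166),(521,191)];S=[(672,191),(486,173),(331,115),(160,119)]
for a,b in zip(T,S):
    X=tri(c1(*a),c2(*b)); print(X, proj("top",X)[0]-c1(*a), proj("scene",X)[0]-c2(*b))
o=[("top",(.03,.15,.064),c3(55,50)),("top",(.03,-.15,.064),c3(655,86)),("top",(-.03,-.15,.064),c3(651,207)),("top",(-.03,.15,.064),c3(50,168))]
print("analyser",*fit(o,[.5,-.25,0]))
t=[("top",(-.049,.15,.008),c1(63,237)),("top",(-.049,-.15,.008),c1(628,318)),("scene",(.063,-.15,0),c2(22,350)),("scene",(.063,.15,0),c2(680,475)),
("top",(.063,.15,.034),c1(82,22)),("top",(.063,-.15,.034),c1(652,98))]
print("tray",*fit(t,[.5,.3,0]))
# top face corners of packs
q={"A":[(24,98),(96,103),(92,157),(20,150)],"B":[(183,118),(278,133),(272,193),(173,186)],"C":[(325,138),(412,145),(405,197),(320,190)],"D":[(483,168),(572,178),(568,216),(478,206)]}
for k,z in zip("ABCD",(.122,.112,.136,.114)):
    P=np.array([plane("top",c1(*p),z)[:2] for p in q[k]])
    print(k,P.mean(0),"ylen",np.linalg.norm(P[0]-P[1]),np.linalg.norm(P[3]-P[2]),"xlen",np.linalg.norm(P[0]-P[3]),np.linalg.norm(P[1]-P[2]),"yaw",np.arctan2(*( (P[0]-P[1]+P[3]-P[2])*[-1,1]) ))
E
```

```text
[0.5377 0.3586 0.1224] [-0.8374  0.0175] [-0.6764  0.1774]
[0.5246 0.2866 0.1097] [-0.8006  0.0251] [-0.6416  0.1294]
[0.5183 0.2161 0.1348] [-0.7993  0.0317] [-0.6279  0.0959]
[0.5083 0.1468 0.1126] [-0.9208  0.0447] [-0.7231  0.0673]
analyser [ 0.5027 -0.2366 -0.0636] [[ 0.273  -0.2735]
 [-0.0654  0.0983]
 [-0.0572 -0.1398]
 [-0.1425  0.3208]]
tray [ 0.5191  0.2509 -0.1374] [[-0.194   0.113 ]
 [-0.3246 -0.9599]
 [-1.8459 -0.3604]
 [-1.2594 -0.4542]
 [-2.1883 -0.4774]
 [-0.1544  0.2941]]
A [0.5374 0.3541] ylen 0.03277858131787897 0.03281594245709111 xlen 0.023844180517414992 0.024766357439721613 yaw -0.08469481485918316
B [0.5242 0.2812] ylen 0.04445997505896892 0.04567997777802766 xlen 0.03180059867141048 0.0279406440144818 yaw -0.11484006420120699
C [0.5175 0.2101] ylen 0.03899744630049513 0.0380337003194942 xlen 0.023414111886545918 0.02351493534340845 yaw -0.08287469833663043
D [0.5079 0.1429] ylen 0.041346288201645695 0.0417450232553781 xlen 0.017716247365152777 0.01767482228806035 yaw -0.11308552451987679
```

The heights identify A = narrow, B = thick, C = tall, D = slim, and the positions match the pocket centres. One overlay will check this.

```bash
cat > ov.py <<'E'
from h import *
def box(pose,hx,hy,z,c=(0,0)): return w(pose,[(c[0]+sx*hx,c[1]+sy*hy,z) for sx,sy in((1,1),(1,-1),(-1,-1),(-1,1))])
TR=(.5191,.2509,-.13); AN=(.5027,-.2366,-.0636)
DIM={"A":(.012,.016,.096),"B":(.016,.023,.084),"C":(.012,.023,.110),"D":(.010,.023,.088)}
def draw(n,im,u,v,wd,h,k,polys):
    c=cv2.convertScaleAbs(cv2.resize(im[v:v+h,u:u+wd],None,fx=k,fy=k,interpolation=cv2.INTER_CUBIC),alpha=1.3,beta=15)
    for P,col in polys:
        p=((proj(n,P)-[u,v]+.5)*k).round().astype(int); cv2.polylines(c,[p.reshape(-1,1,2)],True,col,1)
    return c
E
python3 - <<'E'
from ov import *
Y=(.108,.036,-.036,-.108)
PK={"A":(.5377,.3586-.001),"B":(.5246,.2866-.001),"C":(.5183,.2161-.001),"D":(.5083,.1468-.001)}
pol=[(box(TR,.021,.028,.048,(0,y)),(255,0,255)) for y in Y]
for k,p in PK.items():
    for z,c in((.026,(0,160,255)),(.026+DIM[k][2],(0,255,0))): pol.append((box((*p,-.12),DIM[k][0],DIM[k][1],z),c))
an=[(box(AN,.023,.031,z,(0,y)),c) for y in Y for z,c in((.042,(0,160,255)),(.064,(255,0,255)))]
t=cv2.imread("pics/top0.png");s=cv2.imread("pics/scene0.png")
a=draw("top",t,70,164,168,84,4,pol);b=draw("top",t,309,190,168,64,4,an);c=draw("scene",s,320,175,168,80,4,pol)
cv2.imwrite("pics/ov1.png",cv2.vconcat([a,b])); cv2.imwrite("pics/ov2.png",c)
cv2.imwrite("pics/ov1.png",cv2.resize(cv2.vconcat([a,b,c]),(672*600//912*1,600)) if 0 else cv2.vconcat([a,b]))
E
```

```text
(no output)
```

View pics/ov1.png

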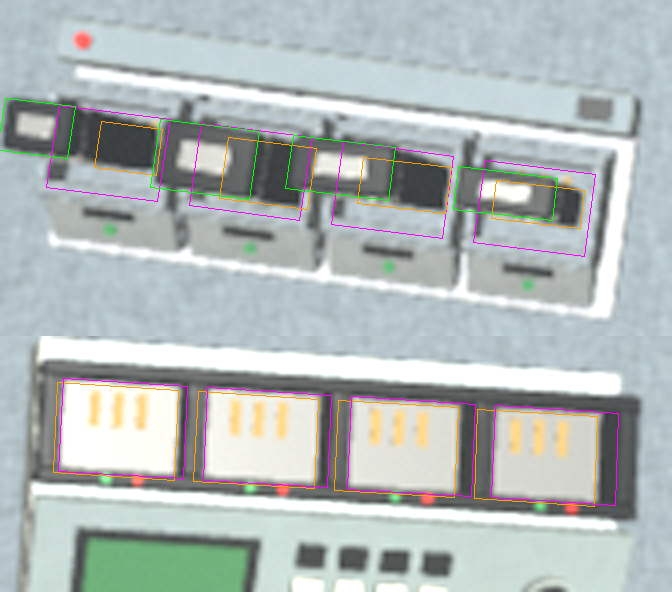

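View pics/ov2.png

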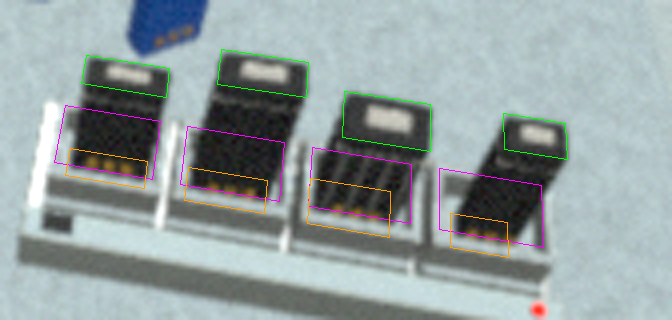

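Overlays match: the pack tops sit in the green boxes, and the bay floors at about (335–460, 200–230) line up in the top view. Time to move.

```bash
cat > go.py <<'E'
import sys, numpy as np
from workcell import bot
from scipy.spatial.transform import Rotation as Ro
o=bot.observe(); R=Ro.from_euler("xyz",o["tool_rot"])
print("t",round(o["clock"],1),"pos",o["position"].round(4),"rpy",o["tool_rot"].round(4),"q7",o["qpos"][6].round(2),"w",round(o["grip_width"],4))
v=[float(a) for a in sys.argv[1:]]
for i in range(0,len(v),4):
    d=R.inv().apply(np.array(v[i:i+3])-o["position"])*100
    r=(R.inv()*Ro.from_euler("xyz",[np.pi,0,v[i+3]])).as_rotvec(degrees=True)
    print("shift",d.round(2),"turn",r.round(2))
E
python3 go.py .5377 .3565 .22 1.451
```

```text
t 0.1 pos [0.2823 0.5573 0.2308] rpy [-3.1406e+00  1.0000e-04  2.6728e+00] q7 -0.11 w 0.0854
shift [-31.86  -6.37   1.09] turn [-5.000e-02  4.000e-02  7.001e+01]
```

Call:
servo_tool(
  plan=[
    [8.5,-3,-0.6,0.1,0,0,7],
    [8.5,-6.5,-1.3,0.2,0,0,14],
    [8.5,-10,-2,0.3,0,0,22],
    [8.5,-14,-2.8,0.5,0,0,30],
    [8.5,-18,-3.6,0.6,0,0,38],
    [8.5,-22,-4.4,0.8,0,0,46],
    [8.5,-26,-5.2,0.9,0,0,54],
    [8.5,-29,-5.8,1,0,0,62],
    [8.5,-31,-6.2,1.1,0,0,68],
    [8.5,-31.9,-6.4,1.1,0,0,70],
  ],
  force=50,
)

```text
clock: 1.1
position: [0.5393, 0.3545, 0.2198]
tool_rot: [3.141, 0.001, 1.446]
force: [-1.1, 0.2, -0.3]
grip_width: 0.085
finger_force: 0.0
```

```bash
python3 go.py .5377 .3565 .081 1.451
```

```text
t 1.1 pos [0.5393 0.3545 0.2198] rpy [3.1415e+00 1.2000e-03 1.4459e+00] q7 -0.64 w 0.085
shift [ 0.19 -0.19 13.88] turn [ 0.01  0.07 -0.29]
```

Call:
servo_tool(
  plan=[
    [8.5,0,0,2,0,0,0],
    [8.5,0,0,5,0,0,0],
    [8.5,0,0,7,0,0,0],
    [8.5,0,0,7,0,0,0],
    [8.5,0,0,7,0,0,0],
  ],
)

```text
clock: 1.6
position: [0.5378, 0.3568, 0.1508]
tool_rot: [-3.141, -0.0, 1.453]
force: [1.1, 0.3, -0.2]
grip_width: 0.0851
finger_force: 0.0
```

```bash
python3 go.py .5377 .3565 .081 1.451; python3 - <<'E'
from ov import *
from workcell import bot
f=bot.grab_frame("scene")["frame"]; g=bot.grab_frame("top")["frame"]
a=draw("scene",f,380,140,160,110,4,[]);b=draw("top",g,50,160,160,90,4,[]);cv2.imwrite("pics/a1.png",cv2.resize(cv2.vconcat([a,b]),(480,600)))
E
```

```text
t 1.6 pos [0.5378 0.3568 0.1508] rpy [-3.1413 -0.      1.4526] q7 -0.61 w 0.0851
shift [-0.03 -0.01  6.98] turn [-0.02 -0.    0.09]
```

View pics/a1.png

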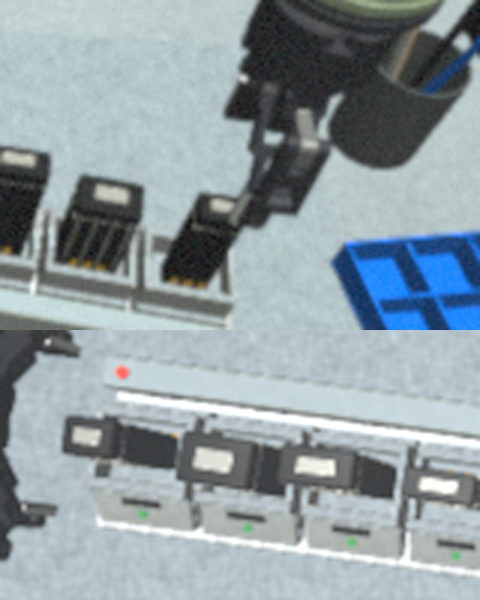

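The gripper is above pack A (80,193) with the fingers in front of and behind it. I'll check the finger tips against their projections.

```bash
python3 - <<'E'
from ov import *
from workcell import bot
g=bot.grab_frame("top")["frame"]; f=bot.grab_frame("scene")["frame"]
P=(.5378,.3568,-.12)
pol=[(box(P,.007,.011,.151+.013,(s*.05,0)),(0,255,0)) for s in(1,-1)]
pol+=[(box((.5377,.3576,-.12),.012,.016,.122),(0,0,255))]
a=draw("top",g,50,165,100,75,6,pol);b=draw("scene",f,420,150,100,75,6,pol);c=cv2.hconcat([a,b]);cv2.imwrite("pics/a2.png",cv2.resize(c,(800,300)))
E
```

```text
(no output)
```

View pics/a2.png

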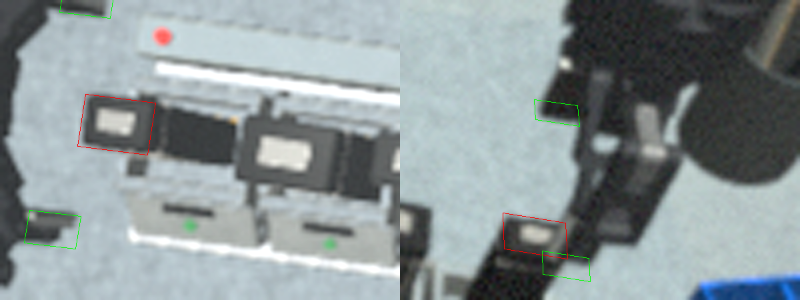

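Finger projections and pack agree to about 2 mm, so I'll descend, grip and lift.

Call:
servo_tool(
  plan=[
    [8.5,0,0,2,0,0,0],
    [8.5,0,0,4,0,0,0],
    [8.5,0,0,6,0,0,0],
    [8.5,0,0,7,0,0,0],
    [8.5,0,0,7,0,0,0],
    [1.5,0,0,7,0,0,0],
    [1.5,0,0,7,0,0,0],
    [1.5,0,0,7,0,0,0],
    [1.5,0,0,7,0,0,0],
    [1.5,0,0,7,0,0,0],
  ],
  force=50,
)

```text
clock: 2.8
position: [0.5382, 0.3565, 0.0809]
tool_rot: [3.141, -0.001, 1.451]
force: [-0.1, -1.2, 6.6]
grip_width: 0.0239
finger_force: 49.3
```

```bash
python3 go.py .5377 .3565 .24 1.451
```

```text
t 2.8 pos [0.5382 0.3565 0.0809] rpy [ 3.1412e+00 -5.0000e-04  1.4510e+00] q7 -0.59 w 0.0239
shift [  0.    -0.05 -15.91] turn [ 0.02 -0.03 -0.  ]
```

Call:
servo_tool(
  plan=[
    [1.5,0,0,-1,0,0,0],
    [1.5,0,0,-3,0,0,0],
    [1.5,0,0,-6,0,0,0],
    [1.5,0,0,-9,0,0,0],
    [1.5,0,0,-12,0,0,0],
    [1.5,0,0,-14.5,0,0,0],
    [1.5,0,0,-16,0,0,0],
    [1.5,0,0,-16,0,0,0],
  ],
)

```text
clock: 3.6
position: [0.5388, 0.3566, 0.243]
tool_rot: [3.139, -0.003, 1.451]
force: [0.3, -0.4, -0.4]
grip_width: 0.0237
finger_force: 49.1
```

```bash
python3 go.py .5096 -.1288 .24 1.507
```

```text
t 3.6 pos [0.5388 0.3566 0.243 ] rpy [ 3.1391e+00 -2.5000e-03  1.4508e+00] q7 -0.64 w 0.0237
shift [-48.55   2.91   0.18] turn [ 0.15 -0.14 -3.22]
```

Call:
servo_tool(
  plan=[
    [1.5,-1.5,0.1,0,0,0,0],
    [1.5,-4.5,0.3,0,0,0,-0.3],
    [1.5,-9,0.5,0,0,0,-0.6],
    [1.5,-13.5,0.8,0,0,0,-0.9],
    [1.5,-18,1.1,0,0,0,-1.2],
    [1.5,-22.5,1.3,0,0,0,-1.5],
    [1.5,-27,1.6,0,0,0,-1.8],
    [1.5,-31.5,1.9,0,0,0,-2.2],
    [1.5,-36,2.2,0,0,0,-2.7],
    [1.5,-40,2.4,0,0,0,-3.2],
  ],
)

```text
clock: 4.6
position: [0.5126, -0.0466, 0.2396]
tool_rot: [-3.14, 0.001, 1.506]
force: [0.9, 1.1, -1.4]
grip_width: 0.0234
finger_force: 49.1
```

Call:
servo_tool(
  plan=[
    [1.5,-3,0.4,0,0,0,0],
    [1.5,-5.5,0.6,0,0,0,0],
    [1.5,-7.5,0.8,0,0,0,0],
    [1.5,-8.5,0.9,0,0,0,0],
    [1.5,-8.5,0.9,0,0,0,0],
    [1.5,-8.5,0.9,0,0,0,0],
  ],
)

```text
clock: 5.2
position: [0.5174, -0.1283, 0.2399]
tool_rot: [-3.141, -0.0, 1.507]
force: [-0.2, 0.7, 0.0]
grip_width: 0.0236
finger_force: 49.1
```

```bash
python3 go.py .5096 -.1288 .24 1.507
```

```text
t 5.2 pos [ 0.5174 -0.1283  0.2399] rpy [-3.1408e+00 -4.0000e-04  1.5073e+00] q7 0.25 w 0.0236
shift [-0.1  -0.77 -0.01] turn [-0.04 -0.02  0.02]
```

Call:
servo_tool(
  plan=[
    [1.5,0,-0.4,1,0,0,0],
    [1.5,-0.1,-0.8,3,0,0,0],
    [1.5,-0.1,-0.8,6,0,0,0],
    [1.5,-0.1,-0.8,9,0,0,0],
    [1.5,-0.1,-0.8,10.5,0,0,0],
    [1.5,-0.1,-0.8,10.5,0,0,0],
    [1.5,-0.1,-0.8,10.5,0,0,0],
  ],
)

```text
clock: 5.9
position: [0.5094, -0.1291, 0.1354]
tool_rot: [-3.141, 0.0, 1.508]
force: [0.2, -0.3, 0.1]
grip_width: 0.0235
finger_force: 49.1
```

```bash
python3 go.py .5096 -.1288 .0975 1.507; python3 - <<'E'
from ov import *
from workcell import bot
g=bot.grab_frame("top")["frame"]; f=bot.grab_frame("scene")["frame"]
P=(.5096,-.1288,-.0636)
pol=[(box(AN,.023,.031,.064,(0,.108)),(255,0,255)),(box(P,.012,.016,.042+.038),(0,160,255)),(box(P,.012,.016,.042+.096+.038),(0,255,0))]
a=draw("top",g,290,170,100,75,6,pol);b=draw("scene",f,190,150,100,75,6,pol);c=cv2.hconcat([a,b]);cv2.imwrite("pics/p1.png",cv2.resize(c,(800,300)))
E
```

```text
t 5.9 pos [ 0.5094 -0.1291  0.1354] rpy [-3.1411e+00  1.0000e-04  1.5075e+00] q7 0.32 w 0.0235
shift [0.03 0.02 3.79] turn [-0.03  0.    0.03]
```

View pics/p1.png

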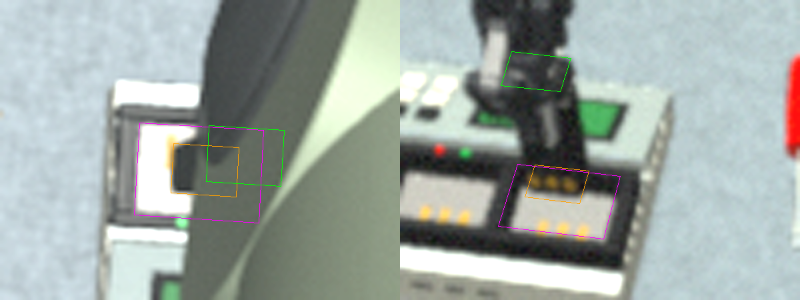

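The pack bottom matches the predicted outline over bay 1 in both views. Lowering.

Call:
servo_tool(
  plan=[
    [1.5,0,0,1,0,0,0],
    [1.5,0,0,2.2,0,0,0],
    [1.5,0,0,3,0,0,0],
    [1.5,0,0,3.4,0,0,0],
    [1.5,0,0,3.7,0,0,0],
    [1.5,0,0,3.8,0,0,0],
    [1.5,0,0,3.8,0,0,0],
  ],
)

```text
clock: 6.7
position: [0.5096, -0.1296, 0.0973]
tool_rot: [3.142, 0.0, 1.507]
force: [-0.5, -0.4, -1.6]
grip_width: 0.0236
finger_force: 49.1
```

Call:
servo_tool(
  plan=[
    [1.5,0,0,0.05,0,0,0],
    [1.5,0,0,0.1,0,0,0],
    [1.5,0,0,0.1,0,0,0],
  ],
)

```text
clock: 7.0
position: [0.5098, -0.1296, 0.0968]
tool_rot: [3.141, -0.0, 1.507]
force: [-1.2, 0.1, 7.0]
grip_width: 0.0233
finger_force: 50.2
```

Call:
servo_tool(
  plan=[
    [3,0,0,0,0,0,0],
    [5,0,0,0,0,0,0],
    [7,0,0,0,0,0,0],
    [7,0,0,0,0,0,0],
    [8,0,0,-1,0,0,0],
    [8,0,0,-3,0,0,0],
    [8,0,0,-6,0,0,0],
    [8,0,0,-9,0,0,0],
    [8,0,0,-12,0,0,0],
    [8,0,0,-14,0,0,0],
  ],
)

```text
clock: 8.0
position: [0.5099, -0.1298, 0.2391]
tool_rot: [3.139, 0.0, 1.507]
force: [-0.0, -0.1, -0.8]
grip_width: 0.0798
finger_force: 0.0
```

```bash
python3 go.py .5246 .2842 .225 1.451
```

```text
t 8.0 pos [ 0.5099 -0.1298  0.2391] rpy [3.1394e+00 1.0000e-04 1.5065e+00] q7 0.26 w 0.0798
shift [41.41 -1.19  1.4 ] turn [0.12 0.   3.18]
```

Call:
servo_tool(
  plan=[
    [8.5,2,0,0,0,0,0],
    [8.5,6,-0.2,0,0,0,0.5],
    [8.5,11,-0.3,0,0,0,1],
    [8.5,16,-0.5,0,0,0,1.5],
    [8.5,21,-0.6,0,0,0,2],
    [8.5,26,-0.7,0.5,0,0,2.5],
    [8.5,31,-0.9,1,0,0,3],
    [8.5,36,-1,1.4,0,0,3.2],
    [8.5,40,-1.2,1.4,0,0,3.2],
    [8.5,41.4,-1.2,1.4,0,0,3.2],
  ],
)

```text
clock: 9.0
position: [0.5229, 0.289, 0.2225]
tool_rot: [-3.141, -0.001, 1.456]
force: [-0.9, -0.7, -0.0]
grip_width: 0.085
finger_force: 0.0
```

Call:
servo_tool(
  plan=[
    [8.5,0,0,1,0,0,0],
    [8.5,0,0,3,0,0,0],
    [8.5,0,0,6,0,0,0],
    [8.5,0,0,6,0,0,0],
    [8.5,0,0,6,0,0,0],
  ],
)

```text
clock: 9.5
position: [0.5244, 0.283, 0.1629]
tool_rot: [-3.141, 0.001, 1.45]
force: [1.6, 0.1, 1.5]
grip_width: 0.0852
finger_force: 0.0
```

```bash
python3 go.py .5246 .2842 .079 1.451; python3 - <<'E'
from ov import *
from workcell import bot
g=bot.grab_frame("top")["frame"]; f=bot.grab_frame("scene")["frame"]
P=(.5096,-.1298,-.0636)
pol=[(box(AN,.023,.031,.064,(0,.108)),(255,0,255)),(box(P,.012,.016,.042),(0,160,255)),(box(P,.012,.016,.042+.096),(0,255,0))]
pol2=[(box((.5246,.2842,-.12),.016,.023,.11),(0,255,0)),(box((.518,.214,-.12),.012,.023,.136),(0,255,0)),(box((.5083,.145,-.12),.010,.023,.114),(0,255,0))]
a=draw("top",g,290,170,100,75,4,pol);b=draw("scene",f,190,140,100,75,4,pol);c=draw("top",g,100,170,100,75,4,pol2);d=draw("scene",f,330,170,100,75,4,pol2);
cv2.imwrite("pics/p2.png",cv2.vconcat([cv2.hconcat([a,b]),cv2.hconcat([c,d])]))
E
```

```text
t 9.5 pos [0.5244 0.283  0.1629] rpy [-3.1414e+00  9.0000e-04  1.4496e+00] q7 -0.53 w 0.0852
shift [0.12 0.01 8.39] turn [-0.01  0.05 -0.08]
```

View pics/p2.png

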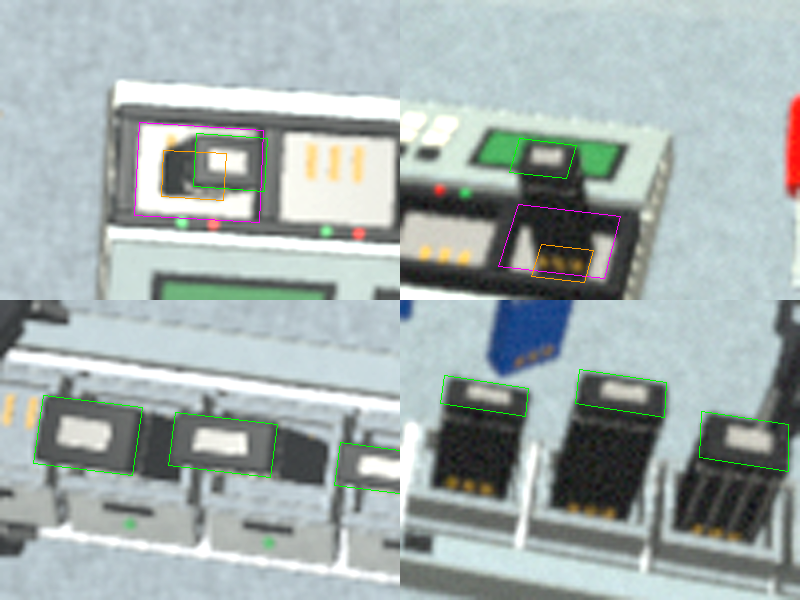

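Pack A stands upright in bay 1, top at about (347,209) in the top view, and B–D match their boxes. Descending on B.

Call:
servo_tool(
  plan=[
    [8.5,0.1,0,2,0,0,0],
    [8.5,0.1,0,5,0,0,0],
    [8.5,0.1,0,7.5,0,0,0],
    [8.5,0.1,0,8.4,0,0,0],
    [8.5,0.1,0,8.4,0,0,0],
    [2,0.1,0,8.4,0,0,0],
    [2,0.1,0,8.4,0,0,0],
    [2,0.1,0,8.4,0,0,0],
    [2,0.1,0,8.4,0,0,0],
    [2,0.1,0,8.4,0,0,0],
  ],
  force=60,
)

```text
clock: 10.6
position: [0.5247, 0.2856, 0.0792]
tool_rot: [3.141, -0.001, 1.451]
force: [-1.4, -0.7, 9.6]
grip_width: 0.031
finger_force: 58.0
```

Call:
servo_tool(
  plan=[
    [2,0,0,-1,0,0,0],
    [2,0,0,-3,0,0,0],
    [2,0,0,-6,0,0,0],
    [2,0,0,-9,0,0,0],
    [2,0,0,-12,0,0,0],
    [2,0,0,-15,0,0,0],
    [2,0,0,-16.5,0,0,0],
    [2,0,0,-16.5,0,0,0],
    [2,0,0,-16.5,0,0,0],
  ],
)

```text
clock: 11.5
position: [0.5239, 0.2853, 0.2431]
tool_rot: [-3.141, 0.0, 1.451]
force: [-0.1, 0.8, -2.1]
grip_width: 0.0312
finger_force: 59.1
```

```bash
python3 go.py .505 -.2007 .243 1.507
```

```text
t 11.5 pos [0.5239 0.2853 0.2431] rpy [-3.1414  0.      1.4512] q7 -0.56 w 0.0312
shift [-4.848e+01  3.930e+00  1.000e-02] turn [-0.01  0.   -3.2 ]
```

Call:
servo_tool(
  plan=[
    [2,-1.5,0.1,0,0,0,0],
    [2,-4.5,0.4,0,0,0,-0.3],
    [2,-9,0.7,0,0,0,-0.6],
    [2,-13.5,1.1,0,0,0,-0.9],
    [2,-18,1.4,0,0,0,-1.2],
    [2,-22.5,1.8,0,0,0,-1.5],
    [2,-27,2.2,0,0,0,-1.8],
    [2,-31.5,2.5,0,0,0,-2.2],
    [2,-36,2.9,0,0,0,-2.7],
    [2,-40,3.2,0,0,0,-3.2],
  ],
)

```text
clock: 12.5
position: [0.5068, -0.1184, 0.2425]
tool_rot: [-3.14, 0.0, 1.506]
force: [0.5, 0.7, -1.0]
grip_width: 0.0314
finger_force: 59.1
```

Call:
servo_tool(
  plan=[
    [2,-3,0.1,0,0,0,0],
    [2,-5.5,0.2,0,0,0,0],
    [2,-7.5,0.3,0,0,0,0],
    [2,-8.5,0.3,0,0,0,0],
    [2,-8.5,0.3,0,0,0,0],
    [2,-8.5,0.3,0,0,0,0],
  ],
)

```text
clock: 13.1
position: [0.5055, -0.1998, 0.2429]
tool_rot: [-3.141, -0.0, 1.507]
force: [-0.3, 1.1, -1.8]
grip_width: 0.0317
finger_force: 59.0
```

```bash
python3 go.py .505 -.2007 .097 1.507
```

```text
t 13.1 pos [ 0.5055 -0.1998  0.2429] rpy [-3.1408e+00 -5.0000e-04  1.5072e+00] q7 0.4 w 0.0317
shift [-0.1  -0.03 14.59] turn [-0.05 -0.03  0.01]
```

Call:
servo_tool(
  plan=[
    [2,-0.1,0,1,0,0,0],
    [2,-0.1,0,3.5,0,0,0],
    [2,-0.1,0,7,0,0,0],
    [2,-0.1,0,10,0,0,0],
    [2,-0.1,0,12,0,0,0],
    [2,-0.1,0,13.3,0,0,0],
    [2,-0.1,0,14,0,0,0],
    [2,-0.1,0,14.4,0,0,0],
    [2,-0.1,0,14.6,0,0,0],
    [2,-0.1,0,14.6,0,0,0],
  ],
)

```text
clock: 14.1
position: [0.5059, -0.2017, 0.0977]
tool_rot: [3.141, 0.0, 1.507]
force: [0.9, 0.8, -1.8]
grip_width: 0.0313
finger_force: 59.0
```

Call:
servo_tool(
  plan=[
    [2,0,0,0.05,0,0,0],
    [2,0,0,0.12,0,0,0],
    [2,0,0,0.18,0,0,0],
    [2,0,0,0.18,0,0,0],
  ],
)

```text
clock: 14.5
position: [0.5057, -0.2016, 0.0956]
tool_rot: [3.141, 0.0, 1.507]
force: [0.3, -0.2, -1.3]
grip_width: 0.0313
finger_force: 59.0
```

Call:
servo_tool(
  plan=[
    [2,0,0,0.05,0,0,0],
    [2,0,0,0.1,0,0,0],
    [2,0,0,0.1,0,0,0],
  ],
)

```text
clock: 14.8
position: [0.5059, -0.2018, 0.0952]
tool_rot: [3.141, -0.0, 1.507]
force: [-2.6, 0.9, 12.8]
grip_width: 0.0314
finger_force: 60.5
```

Call:
servo_tool(
  plan=[
    [3.7,0,0,0,0,0,0],
    [5.5,0,0,0,0,0,0],
    [7,0,0,0,0,0,0],
    [7,0,0,0,0,0,0],
    [8,0,0,-1,0,0,0],
    [8,0,0,-3,0,0,0],
    [8,0,0,-6,0,0,0],
    [8,0,0,-9,0,0,0],
    [8,0,0,-12,0,0,0],
    [8,0,0,-14.5,0,0,0],
  ],
)

```text
clock: 15.8
position: [0.5057, -0.2018, 0.2419]
tool_rot: [3.14, 0.0, 1.507]
force: [0.2, -0.3, -0.7]
grip_width: 0.08
finger_force: 0.0
```

```bash
python3 go.py .518 .214 .24 1.451
```

```text
t 15.8 pos [ 0.5057 -0.2018  0.2419] rpy [3.1403e+00 2.0000e-04 1.5065e+00] q7 0.41 w 0.08
shift [41.58 -1.44  0.18] turn [0.08 0.01 3.18]
```

Call:
servo_tool(
  plan=[
    [8.5,2,0,0,0,0,0],
    [8.5,6,-0.2,0,0,0,0.5],
    [8.5,11,-0.4,0,0,0,1],
    [8.5,16,-0.5,0,0,0,1.5],
    [8.5,21,-0.7,0,0,0,2],
    [8.5,26,-0.9,0,0,0,2.5],
    [8.5,31,-1.1,0,0,0,3],
    [8.5,36,-1.3,0,0,0,3.2],
    [8.5,40,-1.4,0,0,0,3.2],
    [8.5,41.6,-1.4,0,0,0,3.2],
  ],
)

```text
clock: 16.8
position: [0.5176, 0.2187, 0.2399]
tool_rot: [-3.141, -0.001, 1.455]
force: [-0.3, -1.2, -0.5]
grip_width: 0.0852
finger_force: 0.0
```

Call:
servo_tool(
  plan=[
    [8.5,0,0,1,0,0,0],
    [8.5,0,0,3,0,0,0],
    [8.5,0,0,6,0,0,0],
    [8.5,0,0,6,0,0,0],
    [8.5,0,0,6,0,0,0],
  ],
)

```text
clock: 17.3
position: [0.5185, 0.2132, 0.18]
tool_rot: [-3.141, 0.001, 1.45]
force: [0.4, -0.1, 0.8]
grip_width: 0.0848
finger_force: 0.0
```

```bash
python3 go.py .518 .214 .081 1.451; python3 - <<'E'
from ov import *
from workcell import bot
g=bot.grab_frame("top")["frame"]; f=bot.grab_frame("scene")["frame"]
P=(.5096,-.1298,-.0636);Q=(.5058,-.2018,-.0636)
pol=[(box(AN,.023,.031,.064,(0,y)),(255,0,255)) for y in(.108,.036)]+[(box(P,.012,.016,.042+.096),(0,255,0)),(box(Q,.016,.023,.042+.084),(0,255,0)),(box(Q,.016,.023,.042),(0,160,255))]
pol2=[(box((.518,.214,-.12),.012,.023,.136),(0,255,0)),(box((.5083,.145,-.12),.010,.023,.114),(0,255,0))]
a=draw("top",g,310,170,100,75,4,pol);b=draw("scene",f,160,140,100,75,4,pol);c=draw("top",g,120,170,100,75,4,pol2);d=draw("scene",f,330,150,100,75,4,pol2);
cv2.imwrite("pics/p3.png",cv2.vconcat([cv2.hconcat([a,b]),cv2.hconcat([c,d])]))
E
```

```text
t 17.3 pos [0.5185 0.2132 0.18  ] rpy [-3.1413e+00  8.0000e-04  1.4496e+00] q7 -0.42 w 0.0848
shift [ 0.08 -0.05  9.9 ] turn [-0.02  0.05 -0.08]
```

View pics/p3.png

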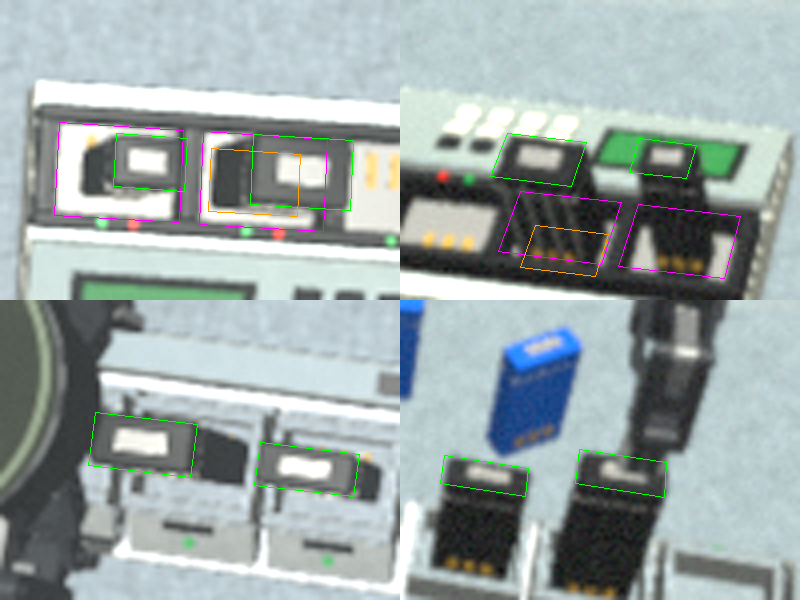

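Packs A and B stand upright in bays 1 and 2. C and D match their boxes, so I'll grip C.

Call:
servo_tool(
  plan=[
    [8.5,0.1,0,2,0,0,0],
    [8.5,0.1,0,5,0,0,0],
    [8.5,0.1,0,8,0,0,0],
    [8.5,0.1,0,9.6,0,0,0],
    [8.5,0.1,0,9.9,0,0,0],
    [8.5,0.1,0,9.9,0,0,0],
    [1.5,0.1,0,9.9,0,0,0],
    [1.5,0.1,0,9.9,0,0,0],
    [1.5,0.1,0,9.9,0,0,0],
    [1.5,0.1,0,9.9,0,0,0],
  ],
)

```text
clock: 18.4
position: [0.5186, 0.2155, 0.0809]
tool_rot: [3.141, -0.0, 1.451]
force: [-0.2, -0.0, -0.5]
grip_width: 0.028
finger_force: 0.0
```

Call:
servo_tool(
  plan=[
    [1.5,0,0,0,0,0,0],
    [1.5,0,0,-1,0,0,0],
    [1.5,0,0,-3,0,0,0],
    [1.5,0,0,-6,0,0,0],
    [1.5,0,0,-9,0,0,0],
    [1.5,0,0,-12,0,0,0],
    [1.5,0,0,-15,0,0,0],
    [1.5,0,0,-16.5,0,0,0],
    [1.5,0,0,-16.5,0,0,0],
    [1.5,0,0,-16.5,0,0,0],
  ],
)

```text
clock: 19.4
position: [0.518, 0.2153, 0.2452]
tool_rot: [-3.141, 0.0, 1.451]
force: [0.1, 0.1, -2.7]
grip_width: 0.0233
finger_force: 59.3
```

```bash
python3 go.py .5004 -.2725 .245 1.507
```

```text
t 19.4 pos [0.518  0.2153 0.2452] rpy [-3.1412e+00  1.0000e-04  1.4511e+00] q7 -0.45 w 0.0233
shift [-4.864e+01  4.070e+00  2.000e-02] turn [-0.02  0.01 -3.2 ]
```

Call:
servo_tool(
  plan=[
    [1.5,-1.5,0.1,0,0,0,0],
    [1.5,-4.5,0.4,0,0,0,-0.3],
    [1.5,-9,0.7,0,0,0,-0.6],
    [1.5,-13.5,1.1,0,0,0,-0.9],
    [1.5,-18,1.4,0,0,0,-1.2],
    [1.5,-22.5,1.8,0,0,0,-1.5],
    [1.5,-27,2.2,0,0,0,-1.8],
    [1.5,-31.5,2.5,0,0,0,-2.2],
    [1.5,-36,2.9,0,0,0,-2.7],
    [1.5,-40,3.2,0,0,0,-3.2],
  ],
)

```text
clock: 20.4
position: [0.5009, -0.1883, 0.2446]
tool_rot: [-3.14, 0.0, 1.506]
force: [1.5, 1.0, -1.9]
grip_width: 0.0235
finger_force: 59.2
```

Call:
servo_tool(
  plan=[
    [1.5,-3,0.1,0,0,0,0],
    [1.5,-5.5,0.2,0,0,0,0],
    [1.5,-7.5,0.3,0,0,0,0],
    [1.5,-8.7,0.4,0,0,0,0],
    [1.5,-8.7,0.4,0,0,0,0],
    [1.5,-8.7,0.4,0,0,0,0],
    [1.5,-8.7,0.4,0,0,0,0],
  ],
)

```text
clock: 21.1
position: [0.5009, -0.2716, 0.2453]
tool_rot: [-3.141, -0.001, 1.508]
force: [-0.8, 0.1, -2.7]
grip_width: 0.0235
finger_force: 59.2
```

```bash
python3 go.py .5004 -.2725 .097 1.507
```

```text
t 21.1 pos [ 0.5009 -0.2716  0.2453] rpy [-3.1412e+00 -5.0000e-04  1.5080e+00] q7 0.55 w 0.0235
shift [-0.1  -0.03 14.82] turn [-0.03 -0.03  0.06]
```

Call:
servo_tool(
  plan=[
    [1.5,0,0,1,0,0,0],
    [1.5,0,0,3.5,0,0,0],
    [1.5,0,0,7,0,0,0],
    [1.5,0,0,10,0,0,0],
    [1.5,0,0,12.2,0,0,0],
    [1.5,0,0,13.6,0,0,0],
    [1.5,0,0,14.3,0,0,0],
    [1.5,0,0,14.6,0,0,0],
    [1.5,0,0,14.7,0,0,0],
    [1.5,0,0,14.7,0,0,0],
  ],
)

```text
clock: 22.1
position: [0.5012, -0.2728, 0.0992]
tool_rot: [3.141, 0.0, 1.507]
force: [-0.3, 0.3, -2.5]
grip_width: 0.0234
finger_force: 59.2
```

Call:
servo_tool(
  plan=[
    [1.5,0,0,0.05,0,0,0],
    [1.5,0,0,0.1,0,0,0],
    [1.5,0,0,0.1,0,0,0],
  ],
)

```text
clock: 22.4
position: [0.5009, -0.2726, 0.0977]
tool_rot: [3.141, 0.0, 1.507]
force: [-0.6, 0.2, -3.2]
grip_width: 0.0235
finger_force: 59.2
```

Call:
servo_tool(
  plan=[
    [1.5,0,0,0.05,0,0,0],
    [1.5,0,0,0.1,0,0,0],
    [1.5,0,0,0.12,0,0,0],
    [1.5,0,0,0.12,0,0,0],
  ],
)

```text
clock: 22.8
position: [0.501, -0.2727, 0.0969]
tool_rot: [3.141, -0.0, 1.507]
force: [-2.2, 2.5, 11.9]
grip_width: 0.0233
finger_force: 61.1
```

Contact; release and go to D.

Call:
servo_tool(
  plan=[
    [3,0,0,0,0,0,0],
    [5,0,0,0,0,0,0],
    [7,0,0,0,0,0,0],
    [7,0,0,0,0,0,0],
    [8,0,0,-1,0,0,0],
    [8,0,0,-3,0,0,0],
    [8,0,0,-6,0,0,0],
    [8,0,0,-9,0,0,0],
    [8,0,0,-12,0,0,0],
    [8,0,0,-14.5,0,0,0],
  ],
)

```text
clock: 23.8
position: [0.5008, -0.2728, 0.2437]
tool_rot: [3.14, 0.0, 1.507]
force: [-0.5, -0.8, -0.2]
grip_width: 0.0799
finger_force: 0.0
```

```bash
python3 go.py .5083 .145 .24 1.451
```

```text
t 23.8 pos [ 0.5008 -0.2728  0.2437] rpy [3.1403e+00 4.0000e-04 1.5066e+00] q7 0.55 w 0.0799
shift [41.74 -1.93  0.35] turn [0.07 0.02 3.18]
```

Call:
servo_tool(
  plan=[
    [8.5,2,-0.1,0,0,0,0],
    [8.5,6,-0.3,0,0,0,0.5],
    [8.5,11,-0.5,0,0,0,1],
    [8.5,16,-0.7,0,0,0,1.5],
    [8.5,21,-1,0,0,0,2],
    [8.5,26,-1.2,0,0,0,2.5],
    [8.5,31,-1.4,0,0,0,3],
    [8.5,36,-1.7,0,0,0,3.2],
    [8.5,40,-1.9,0,0,0,3.2],
    [8.5,41.7,-1.9,0,0,0,3.2],
  ],
)

```text
clock: 24.8
position: [0.5079, 0.1488, 0.2418]
tool_rot: [3.142, -0.001, 1.455]
force: [0.5, -0.9, -0.3]
grip_width: 0.0851
finger_force: 0.0
```

Call:
servo_tool(
  plan=[
    [8.5,0,0,1,0,0,0],
    [8.5,0,0,3,0,0,0],
    [8.5,0,0,6,0,0,0],
    [8.5,0,0,8,0,0,0],
    [8.5,0,0,8,0,0,0],
    [8.5,0,0,8,0,0,0],
  ],
)

```text
clock: 25.4
position: [0.5088, 0.1435, 0.1619]
tool_rot: [3.141, 0.001, 1.449]
force: [-0.1, -0.2, 1.2]
grip_width: 0.0848
finger_force: 0.0
```

```bash
python3 go.py .5083 .145 .081 1.451
```

```text
t 25.4 pos [0.5088 0.1435 0.1619] rpy [3.1415e+00 5.0000e-04 1.4494e+00] q7 -0.28 w 0.0848
shift [ 0.15 -0.07  8.09] turn [ 0.01  0.03 -0.09]
```

Call:
servo_tool(
  plan=[
    [8.5,0.1,0,2,0,0,0],
    [8.5,0.1,0,5,0,0,0],
    [8.5,0.1,0,7.5,0,0,0],
    [8.5,0.1,0,8.1,0,0,0],
    [8.5,0.1,0,8.1,0,0,0],
    [1,0.1,0,8.1,0,0,0],
    [1,0.1,0,8.1,0,0,0],
    [1,0.1,0,8.1,0,0,0],
    [1,0.1,0,8.1,0,0,0],
    [1,0.1,0,8.1,0,0,0],
  ],
  force=50,
)

```text
clock: 26.4
position: [0.5088, 0.1459, 0.0808]
tool_rot: [3.141, -0.0, 1.451]
force: [-1.8, -0.3, 6.9]
grip_width: 0.0193
finger_force: 48.6
```

Call:
servo_tool(
  plan=[
    [1,0,0,0,0,0,0],
    [1,0,0,-1,0,0,0],
    [1,0,0,-3,0,0,0],
    [1,0,0,-6,0,0,0],
    [1,0,0,-9,0,0,0],
    [1,0,0,-12,0,0,0],
    [1,0,0,-15,0,0,0],
    [1,0,0,-16.5,0,0,0],
    [1,0,0,-16.5,0,0,0],
    [1,0,0,-16.5,0,0,0],
  ],
)

```text
clock: 27.4
position: [0.5083, 0.1457, 0.2453]
tool_rot: [3.142, -0.0, 1.451]
force: [-0.8, -0.7, -1.0]
grip_width: 0.0191
finger_force: 48.9
```

```bash
python3 go.py .4958 -.3444 .245 1.507
```

```text
t 27.4 pos [0.5083 0.1457 0.2453] rpy [ 3.1416e+00 -2.0000e-04  1.4511e+00] q7 -0.34 w 0.0191
shift [-4.881e+01  4.610e+00  2.000e-02] turn [ 0.   -0.01 -3.2 ]
```

Call:
servo_tool(
  plan=[
    [1,-1.5,0.1,0,0,0,0],
    [1,-4.5,0.4,0,0,0,-0.3],
    [1,-9,0.8,0,0,0,-0.6],
    [1,-13.5,1.2,0,0,0,-0.9],
    [1,-18,1.7,0,0,0,-1.2],
    [1,-22.5,2.1,0,0,0,-1.5],
    [1,-27,2.5,0,0,0,-1.8],
    [1,-31.5,2.9,0,0,0,-2.2],
    [1,-36,3.3,0,0,0,-2.7],
    [1,-40,3.7,0,0,0,-3.2],
  ],
)

```text
clock: 28.4
position: [0.4959, -0.2587, 0.2445]
tool_rot: [-3.14, 0.0, 1.506]
force: [0.9, 0.2, -1.0]
grip_width: 0.0195
finger_force: 48.9
```

Call:
servo_tool(
  plan=[
    [1,-3,0.1,0,0,0,0],
    [1,-5.5,0.2,0,0,0,0],
    [1,-7.5,0.3,0,0,0,0],
    [1,-8.8,0.4,0,0,0,0],
    [1,-8.8,0.4,0,0,0,0],
    [1,-8.8,0.4,0,0,0,0],
    [1,-8.8,0.4,0,0,0,0],
  ],
)

```text
clock: 29.1
position: [0.496, -0.3429, 0.2451]
tool_rot: [-3.141, -0.001, 1.508]
force: [-0.1, -0.6, -1.1]
grip_width: 0.0191
finger_force: 48.8
```

```bash
python3 go.py .4958 -.3444 .097 1.507
```

```text
t 29.1 pos [ 0.496  -0.3429  0.2451] rpy [-3.1413e+00 -6.0000e-04  1.5079e+00] q7 0.68 w 0.0191
shift [-1.600e-01 -1.000e-02  1.481e+01] turn [-0.02 -0.04  0.05]
```

Call:
servo_tool(
  plan=[
    [1,0,0,1,0,0,0],
    [1,-0.1,0,3.5,0,0,0],
    [1,-0.1,0,7,0,0,0],
    [1,-0.1,0,10,0,0,0],
    [1,-0.1,0,12.2,0,0,0],
    [1,-0.1,0,13.6,0,0,0],
    [1,-0.1,0,14.3,0,0,0],
    [1,-0.1,0,14.6,0,0,0],
    [1,-0.1,0,14.75,0,0,0],
    [1,-0.1,0,14.75,0,0,0],
  ],
)

```text
clock: 30.1
position: [0.4962, -0.3451, 0.0984]
tool_rot: [3.141, 0.0, 1.507]
force: [-0.6, -0.1, -1.4]
grip_width: 0.0193
finger_force: 48.8
```

Call:
servo_tool(
  plan=[
    [1,0,0,0.04,0,0,0],
    [1,0,0,0.08,0,0,0],
    [1,0,0,0.12,0,0,0],
    [1,0,0,0.12,0,0,0],
  ],
)

```text
clock: 30.5
position: [0.496, -0.345, 0.0969]
tool_rot: [3.141, 0.0, 1.507]
force: [0.2, 1.0, 2.6]
grip_width: 0.0196
finger_force: 49.2
```

Contact felt (2.6 N up); press 0.3 mm more, then release and lift clear.

Call:
servo_tool(
  plan=[
    [1,0,0,0.03,0,0,0],
    [1,0,0,0.03,0,0,0],
    [3,0,0,0.03,0,0,0],
    [5,0,0,0.03,0,0,0],
    [7,0,0,0.03,0,0,0],
    [7,0,0,0,0,0,0],
    [8,0,0,-1,0,0,0],
    [8,0,0,-4,0,0,0],
    [8,0,0,-8,0,0,0],
    [8,0,0,-12,0,0,0],
  ],
)

```text
clock: 31.5
position: [0.4954, -0.3449, 0.2186]
tool_rot: [-3.141, 0.0, 1.506]
force: [0.7, 0.8, 0.5]
grip_width: 0.08
finger_force: 0.0
```

Call:
servo_tool(
  plan=[
    [8,0,0,-3,0,0,0],
    [8,4,0,-4,0,0,0],
    [8,8,0,-4,0,0,0],
    [8,13,0,-4,0,0,0],
    [8,18,0,-4,0,0,0],
    [8,23,0,-4,0,0,0],
    [8,28,0,-4,0,0,0],
    [8,33,0,-4,0,0,0],
    [8,36,0,-4,0,0,0],
    [8,37,0,-4,0,0,0],
  ],
)

```text
clock: 32.5
position: [0.5195, 0.0279, 0.2571]
tool_rot: [3.141, -0.001, 1.511]
force: [0.4, 0.6, 0.2]
grip_width: 0.08
finger_force: 0.0
```

```bash
python3 - <<'E'
from ov import *
from workcell import bot
g=bot.grab_frame("top")["frame"]; f=bot.grab_frame("scene")["frame"]
pol=[(box(AN,.023,.031,.064,(0,y)),(255,0,255)) for y in(.108,.036,-.036,-.108)]
for p,k in(((.5096,-.1298),"A"),((.5058,-.2018),"B"),((.501,-.2727),"C"),((.496,-.345),"D")):
    pol.append((box((*p,-.0636),DIM[k][0],DIM[k][1],.042+DIM[k][2]),(0,255,0)))
a=draw("top",g,300,170,190,70,4,pol);b=draw("scene",f,100,140,190,75,4,pol)
cv2.imwrite("pics/end.png",cv2.vconcat([a,b]))
E
```

```text
(no output)
```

View pics/end.png

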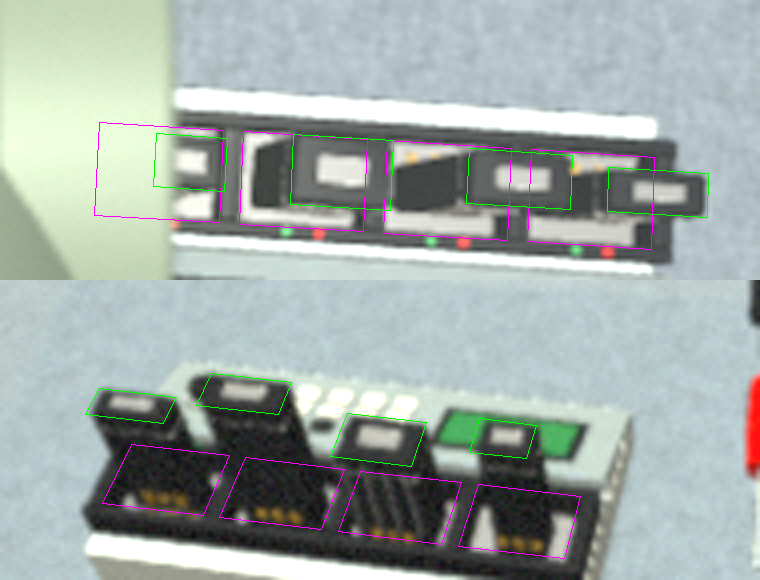

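All four packs stand upright in the bays in the order narrow, thick, tall, slim, and their tops match the predicted outlines. The arm is clear.

```bash
python3 -c "
from workcell import bot
print(bot.job_done())"
```

```text
the job is handed in; nothing more can be done
None
```

The four packs now stand upright in the analyser bays in their original left-to-right order (narrow, thick, tall, slim); I handed the job in about 33 s into the 109 s limit, with the arm clear and no verdict returned.

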